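# Turn the tasting dish towards the service bell

## Task

The small steel tasting dish stands on the wooden board with a loose chocolate ball in its hollow. Take it by its arched handle, lift it level about 10 cm off the board, and only then, in the air above the board, turn it through about a quarter turn until its pouring spout points at the service bell. Keep the ball resting in the middle without touching it, leave the bell and the other things on the counter alone, and finish still holding the dish level and still up there: do not set it down or let go.

Things in the scene. Friction and masses are not known exactly. Their poses are not given: they have to be found in the camera images.
- dish: Round shallow dish of bare steel, 152 mm across, 28 mm high at the rim, 0.25 to 0.5 kg, with one pouring spout sticking 30 mm out of the rim and an arched handle over the middle. Stands on the board; origin at the centre of its underside, z up, x towards the spout, y along the arch.
- spout_tip (a point): Outer tip of the dish's spout, 105 mm from the dish's centre along its x, 27 mm above its underside.
- handle_grip (a point): Middle of the light wooden grip block at the top of the arched handle, straight above the dish's centre, 125 mm above the underside. The block is 14 mm thick along the dish's x (grip it across this), 36 mm long along its y, 24 mm high. It is rigidly joined to the dish by 7 mm bars that slope down from its two ends to the rim.
- dish_middle (a point): Centre of the hollow, 6 mm above the underside. The hollow is a shallow bowl: flat to 12 mm from the centre, then rising 2 mm at 30 mm out, 9 mm at 62 mm out, 21 mm at the rim (73 mm out).
- truffle_center (a point): Centre of the loose dark brown chocolate ball, 30 mm in diameter, 30 g, hard and smooth; it rolls easily in the dish. It starts at rest in the middle of the hollow.
- board: Wooden board, 240 x 240 x 15 mm, fixed to the counter; origin at the centre of its underside, so its top is 15 mm above the origin.
- bell: Steel service bell, a dome with a small push knob on a dark round base 84 mm across, 64 mm high, loose; origin at the centre of its underside. It stands on the counter 0.18 to 0.28 m from the dish, on the left or right of it.
- jar: Closed preserving jar, 76 mm across and 85 mm high, loose, standing on the opposite side of the dish from the bell; origin at the centre of its underside. A bystander.
- squeeze_bottle: Squeeze bottle with a pointed nozzle, 54 mm across, 165 mm high, loose; origin at the centre of its underside. A bystander.
- tumbler: Empty glass tumbler, 68 mm across, 80 mm high, loose; origin at the centre of its underside. A bystander.
Things that resemble listed ones, but are neither listed nor needed, are in the scene too. What is shaped like the bell but blue is not meant. What is shaped like the part that bears truffle_center but white is not meant.

How it is judged:
By the outcome, as a careful person would: the job done as asked, in the order asked, and still so for the second after the job is handed in, while the arm keeps its last pose, push and grip.
It also fails if it takes over 43 s, if anything falls off the work surface, if the arm or the gripper's body presses on something with over 40 N, if the wrist force passes 120 N, or if a joint passes its speed limit or range.

## Robot

A 6-joint arm with a two-finger parallel gripper is mounted at the origin on the work surface. World frame = base frame: x ahead of the robot, y to its left, z up, the work surface at z = 0. Lengths are in mm, angles in rad, forces in N, time in s.
With the tool pointing down it reaches from about 350 to 725 mm from the base axis. Payload 4.3 kg.
Tool frame: the origin (TCP) lies between the finger pads; the fingertips stand 22 mm ahead of it and the grasp point (between the pads) lies 3 mm ahead of it; y points along the fingers, x is the direction in which the jaws open and shut, and the axes are right-handed (so a half turn about y gives the same grasp; the last joint's range is limited). The gripper opens to 85 mm and grips with 20 to 120 N. Pads are 22 mm wide; open, the fingers measure 114 mm over their backs; the gripper's body (76 mm by 85 mm) begins 54 mm behind the grasp point. The pads swing forward as they close: fully open they stand 13 mm farther back than shut.
Start: joints at [-1.249, 0.377, 0.081, 1.274, 0, 1.46], TCP at [240.656, -522.256, 231.429] pointing down, gripper open.
Joint ranges: [-2.72, 2.72], [-0.84, 1.66], [-1.02, 1.22], [-1.77, 2.12], [-1.37, 1.28], [-3.14, 3.14]. Speed limits (rad/s): [2.57, 2.57, 3.14, 3.14, 3.14, 3.14].

## Interface

Orientations are given as a 3x3 rotation matrix whose columns are the frame's x, y, z axes.
In Python, from plant import sense, vision, workorder, look_for gives the robot as it stands. The module is installed in compiled form; this text tells all that it offers.
- The arm moves only by the tool apply_moves, never from a script. Its argument "increments" is a list that holds one entry, the list of rows, each a list of 5 numbers: the gripper's target within -1 to 1 (fully open at 1, half-way at 0, shut at -1), then the shift along the tool's x, y, z in mm, then the turn about the tool's y in degrees. A call has 1 to 20 rows; each row shifts and turns the pose as measured when the row begins, along the tool's axes as they then stand; what a row does not reach is not made up. A row lasts 1/12 s, in which the tool goes at most 41.7 mm and 7.16 degrees, less where a joint would pass 70% of its speed; a pose out of reach is approached as far as the arm can. A call is refused whole if a number of a shift passes 41.7 or a number of a turn 7.16, either way. A call with a gripper value outside its range is refused whole. The fingers move at their own pace and stop on an object; the grip force is fixed at half the most. Time passes only in rows, so rows that do not move let the fingers close. It gives the time, the measured TCP pose, the force and the opening at its end, in the units of the state.
- sense(): the state, without advancing time (a new reading comes with each control period).
- vision.read_camera(name): name is "side" or "top" or "wrist"; returns a dict with "img" (420x560x3 uint8, blue, green, red), "fovy" (degrees; the focal length in pixels is half the picture's height over the tangent of half this angle, whatever the lens; pixels are square), "cx", "cy" (the principal point, pixels), "extrinsics" (4x4, takes a point from world to camera coordinates); the wrist camera has in their place "tool_from_camera" (4x4, takes a point from camera to tool coordinates, whose origin is the TCP and whose axes are the tool frame's). Camera axes: x right, y down, z forward; pixel columns grow to the right and rows downward; lengths in mm; the calibration is good to about 2 mm. A picture is of the moment at which its call begins: read the wrist's pose just before it. There is no depth.
- workorder.sign_off(): hands the job in, once; it reports no verdict.
Trained networks look in the newest picture that a camera, given by its name, has taken for a name from the list of things; names that differ only in an ending like _2 or _b are one class to them, and where a whole thing is asked for, a point or a joint stands for the part that bears it (a point fixed in the world has none). Each returns a list of dicts, best first, with "score" (0 to 1); they miss things now and then, are a little off and sometimes report something else, mostly with a low value. They report only what shows in the picture. A call takes as long as a camera call. They do not tell look-alikes from the thing itself.
- look_for(camera, thing): "extent" ([centre column, centre row, width, height] in pixels, round what is visible of it).
The state is a dict: "time_s": time; "joints": joint angles; "joint_velocities": joint speeds; "tau": joint torques, N m; "eef_pos": TCP position; "orientation": TCP orientation; "force": force on the tool from outside, world axes, zero at the start; "ft_torque": the same for the moment, N m; "grip_width": finger opening in mm.
Only numpy, scipy, OpenCV 4.12 (cv2) and the standard library are available. Lean on these libraries where they do the work, as an engineer would, in place of code of your own. Each camera call takes 0.05 s, during which the arm holds its last target.

## Working session

There is one attempt and no reset: what is moved stays moved. The work goes in short steps, Python scripts to look and compute and a tool call to move; the robot and the scene stay as the last step left them, time stands still between calls to the robot, and variables do not carry over. Pictures are saved under pics/ and viewed, and the job is handed in when it is done.

Besides the shell and the picture viewer there is one more tool, called after ">>>" as name(argument=value, ...), one argument or row to a line, values as JSON. apply_moves: Moves the arm, as the interface text tells. Its arguments: {"type":"object","properties":{"increments":{"type":"array","items":{"type":"array","items":{"type":"array","items":{"type":"number"}}}}},"required":["increments"]}

```bash
mkdir -p pics; cat > h.py <<'E'
import numpy as np, cv2
from plant import sense, vision, workorder, look_for
def K(c):
    h=c["img"].shape[0]; f=h/2/np.tan(np.radians(c["fovy"])/2); return f
def ray(c,u,v,s=None):
    f=K(c); d=np.array([(u-c["cx"])/f,(v-c["cy"])/f,1.])
    if "extrinsics" in c:
        E=np.array(c["extrinsics"]); R=E[:3,:3]; t=E[:3,3]; return -R.T@t, R.T@d
    T=np.array(c["tool_from_camera"]); Rw=np.array(s["orientation"]); p=np.array(s["eef_pos"])
    return p+Rw@T[:3,3], Rw@T[:3,:3]@d
def atz(c,u,v,z,s=None):
    o,d=ray(c,u,v,s); return o+d*(z-o[2])/d[2]
def proj(c,P,s=None):
    f=K(c)
    if "extrinsics" in c:
        E=np.array(c["extrinsics"]); q=E[:3,:3]@P+E[:3,3]
    else:
        T=np.array(c["tool_from_camera"]); q=np.array(s["orientation"]).T@(np.array(P)-s["eef_pos"]); q=T[:3,:3].T@(q-T[:3,3])
    return np.array([c["cx"]+f*q[0]/q[2], c["cy"]+f*q[1]/q[2]])
E
python3 - <<'E'
from h import *
s=sense(); print({k:np.round(v,3).tolist() for k,v in s.items()})
for n in ["top","side","wrist"]:
    c=vision.read_camera(n); cv2.imwrite(f"pics/{n}0.png",c["img"]); print(n,c["fovy"],c["cx"],c["cy"],np.round(c.get("extrinsics",c.get("tool_from_camera")),3).tolist())
    if n!="wrist":
        for t in ["dish","bell","handle_grip","truffle_center","jar","spout_tip","board"]:
            print(t,[(np.round(r["extent"],1).tolist(),round(r["score"],2)) for r in look_for(n,t)[:3]])
E
```

```text
{'time_s': 0.0, 'joints': [-1.249, 0.378, 0.08, 1.274, -0.0, 1.46], 'joint_velocities': [0.0, 0.001, 0.0, -0.0, 0.001, 0.002], 'tau': [0.001, -46.36, 26.988, 0.021, 0.0, 0.0], 'eef_pos': [240.432, -521.601, 230.453], 'orientation': [[0.419, -0.001, 0.908], [-0.908, 0.002, 0.419], [-0.002, -1.0, 0.0]], 'force': [0.286, 0.039, 0.086], 'ft_torque': [-0.01, 0.016, -0.021], 'grip_width': 85.674}
top 48.59232770494679 284.7591504479876 211.94279720814123 [[0.005, -1.0, -0.002, 23.865], [-0.975, -0.005, -0.22, 555.448], [0.22, 0.003, -0.975, 898.215], [0.0, 0.0, 0.0, 1.0]]
dish [([270.2, 229.5, 74.8, 82.0], 0.81)]
bell [([435.0, 219.5, 39.3, 45.2], 0.67), ([369.6, 235.4, 38.3, 43.2], 0.61)]
handle_grip [([270.6, 227.8, 74.1, 83.5], 0.9)]
truffle_center [([304.7, 315.5, 14.4, 11.8], 0.7)]
jar [([164.5, 229.8, 40.2, 38.7], 0.71), ([270.1, 229.4, 70.9, 81.4], 0.34)]
spout_tip [([268.6, 227.5, 73.0, 85.4], 0.92)]
board [([270.2, 230.4, 120.9, 118.8], 0.65)]
side 46.308201797874794 281.09229248102156 207.00402468049163 [[-0.881, -0.473, -0.01, 494.949], [-0.288, 0.554, -0.781, 238.964], [0.375, -0.685, -0.624, 822.496], [0.0, 0.0, 0.0, 1.0]]
dish [([283.9, 246.2, 93.5, 79.2], 0.89)]
bell [([330.1, 203.9, 37.0, 31.7], 0.8), ([342.0, 164.3, 28.4, 29.0], 0.67)]
handle_grip [([280.4, 247.7, 97.1, 81.9], 0.59)]
truffle_center [([288.4, 260.0, 17.8, 17.4], 0.74), ([378.8, 270.3, 11.4, 18.0], 0.45)]
jar [([220.6, 337.8, 51.7, 65.8], 0.59)]
spout_tip [([281.8, 245.8, 94.6, 78.7], 0.69)]
board [([275.3, 274.4, 157.8, 114.8], 0.86)]
wrist 68.16390222414338 286.6787624152877 204.79385769859036 [[1.0, 0.0, 0.001, -0.222], [-0.0, -0.32, 0.947, -142.418], [0.0, -0.947, -0.32, 81.353], [0.0, 0.0, 0.0, 1.0]]
```

View pics/top0.png

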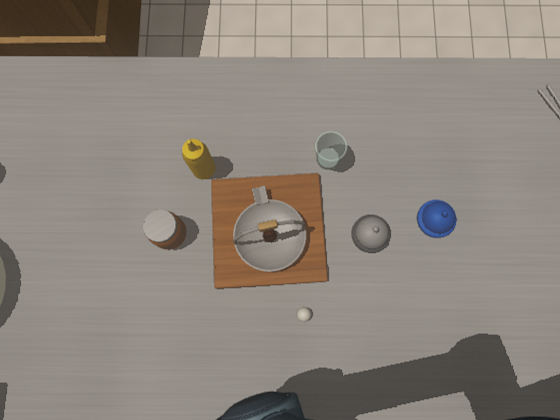

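View pics/side0.png

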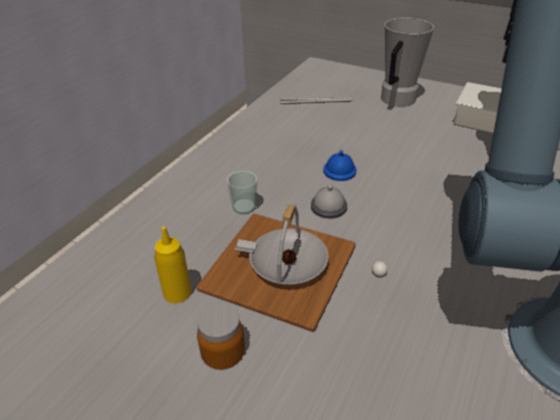

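```bash
python3 - <<'E'
import cv2
a=cv2.imread('pics/top0.png')[170:290,200:470]
cv2.imwrite('pics/crop_t.png',cv2.resize(a,None,fx=2.9,fy=2.9,interpolation=cv2.INTER_CUBIC))
a=cv2.imread('pics/side0.png')[140:340,190:420]
cv2.imwrite('pics/crop_s.png',cv2.resize(a,None,fx=3,fy=3,interpolation=cv2.INTER_CUBIC))
E
```

```text
(no output)
```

View pics/crop_t.png

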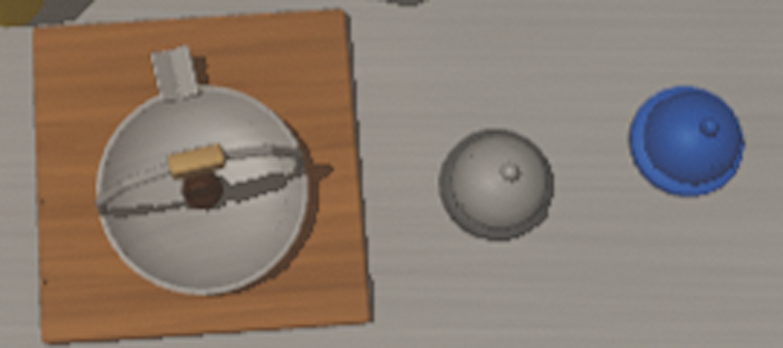

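View pics/crop_s.png

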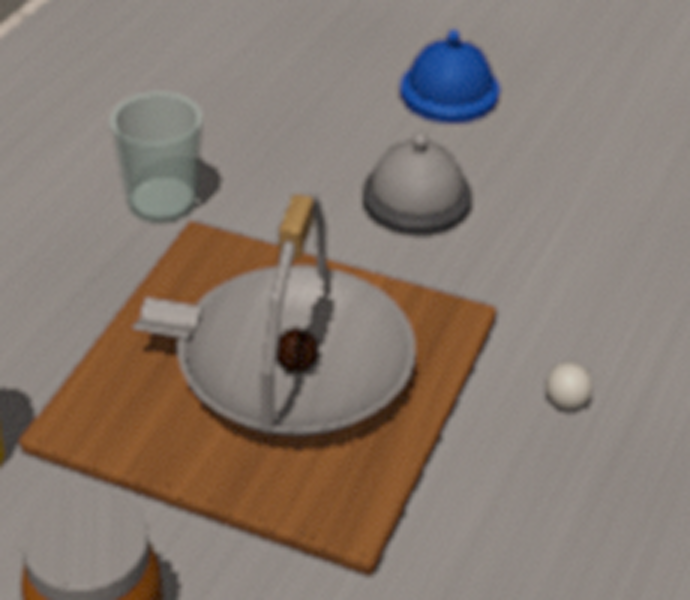

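```bash
python3 - <<'E'
from h import *
s=sense()
c=vision.read_camera("top"); d=vision.read_camera("side")
o=lambda u,v:(200+u/2.9,170+v/2.9)
C=atz(c,*o(203,190),43); T=atz(c,*o(171,49),42); G=atz(c,*o(196,158),152);B=atz(c,*o(496,185),3)
K0=atz(c,*o(511,172),64)
print("C",C,"tip",T,"grip",G,"bell",B,"knob",K0)
R1=atz(c,*o(102,208),43);R2=atz(c,*o(301,168),43);print("arch feet",R1,R2,np.degrees(np.arctan2(*(R2-R1)[1::-1])))
print("yaw spout",np.degrees(np.arctan2(*(T-C)[1::-1])),np.linalg.norm((T-C)[:2]))
w=lambda u,v:(190+u/3,140+v/3)
print("side: grip",atz(d,*w(297,222),140),"bell", atz(d,*w(418,196),8))
# block top ends
e1=atz(c,*o(170,165),152);e2=atz(c,*o(221,152),152);print("blockends",e1,e2,np.degrees(np.arctan2(*(e2-e1)[1::-1])))
for P in [(C[0],C[1],140)]: print(proj(c,np.array(P)),proj(d,np.array(P)))
for t in ["jar","squeeze_bottle","tumbler"]:
    r=look_for("top",t)
    if r: print(t,r[0]["extent"],atz(c,*r[0]["extent"][:2],40))
E
```

```text
C [509.11286582  57.30019328  43.        ] tip [614.32463312  82.19331398  42.        ] grip [510.98690061  58.23533224 152.        ] bell [ 520.95045229 -160.52565754    3.        ] knob [ 519.44432902 -160.10303101   64.        ]
arch feet [495.67956091 129.446463    43.        ] [525.54146027 -13.10832393  43.        ] -78.16894307210342
yaw spout 13.31140426748637 108.11652711411044
side: grip [513.68094874  56.37158087 140.        ] bell [ 520.56381901 -155.97445504    8.        ]
blockends [506.34652375  74.78061183 152.        ] [514.98159492  42.28658071 152.        ] -75.11798663005793
[268.31158179 226.70254234] [291.00667565 215.03301495]
jar [165.8, 229.4, 42.0, 38.0] [521.49668493 275.93010629  40.        ]
squeeze_bottle [199.1, 157.5, 35.3, 42.4] [680.44970005 213.42621434  40.        ]
tumbler [331.6, 149.1, 31.3, 39.9] [701.11206521 -74.41159287  40.        ]
```

Two bell-shaped things show in the top view: a grey steel one at (371,233) and a blue one at (437,218). The steel one is the bell, since blue is excluded, and the enlarged crops confirm it. The dark brown ball in the dish at (270,236) is the truffle; the white ball at (304,314) is the look-alike.

The dish is at about (511, 57.5) with its spout at about 13° yaw. The bell is at about (520, -160), bearing -87.5°. I turn the tool in place first, because gripping with the tool x at 193° leaves joint 6 room for the later turn.

>>> apply_moves(
  increments=[
    [[1,0,0,0,-4],[1,0,0,0,-7],[1,0,0,0,-7],[1,0,0,0,-7],[1,0,0,0,-7],[1,0,0,0,-7],[1,0,0,0,-7],[1,0,0,0,-7],[1,0,0,0,-7],[1,0,0,0,-7],[1,0,0,0,-7],[1,0,0,0,-7],[1,0,0,0,-7],[1,0,0,0,-7],[1,0,0,0,-7],[1,0,0,0,-7],[1,0,0,0,-7],[1,0,0,0,-7],[1,0,0,0,-4],[1,0,0,0,0]],
  ],
)

```text
time_s: 2.77
eef_pos: [240.7, -522.2, 231.4]
orientation: [[0.42, 0.0, -0.907], [0.907, -0.0, 0.42], [-0.0, -1.0, -0.0]]
force: [-0.7, -0.2, -0.1]
grip_width: 85.4
```

```bash
cat > st.py <<'E'
from h import *
import sys
s=sense();R=np.array(s["orientation"]);p=np.array(s["eef_pos"])
print("t",s["time_s"],"p",p.round(1),"yaw",np.degrees(np.arctan2(R[1,0],R[0,0])).round(2),"ydown",R[:,1].round(4),"q",np.degrees(s["joints"]).round(1),"F",np.round(s["force"],1),"w",s["grip_width"])
if len(sys.argv)>3:
    g=np.array([float(a) for a in sys.argv[1:4]]); print("tool delta",(R.T@(g-p)).round(1))
E
python3 st.py 511 57.5 230
```

```text
t 2.7667 p [ 240.7 -522.2  231.4] yaw 65.14 ydown [ 0. -0. -1.] q [-71.6  21.6   4.6  73.    0.  -46.7] F [-0.7 -0.2 -0.1] w 85.4304140268667
tool delta [639.7   1.4  -1.5]
```

>>> apply_moves(
  increments=[
    [[1,20,0,0,0],[1,30,0,0,0],[1,33.5,0,0,0],[1,33.5,0,0,0],[1,33.5,0,0,0],[1,33.5,0,0,0],[1,33.5,0,0,0],[1,33.5,0,0,0],[1,33.5,0,0,0],[1,33.5,0,0,0],[1,33.5,0,0,0],[1,33.5,0,0,0],[1,33.5,0,0,0],[1,33.5,0,0,0],[1,33.5,0,0,0],[1,33.5,0,0,0],[1,33.5,0,0,0],[1,33.5,0,0,0],[1,25,0,0,0],[1,15,0,0,0]],
  ],
)

```text
time_s: 4.43
eef_pos: [528.8, 60.7, 230.9]
orientation: [[0.469, 0.009, -0.883], [0.883, -0.007, 0.469], [-0.002, -1.0, -0.011]]
force: [0.5, -0.2, -0.5]
grip_width: 85.2
```

>>> apply_moves(
  increments=[
    [[1,0,0,0,-4],[1,0,0,0,-7],[1,0,0,0,-7],[1,0,0,0,-7],[1,0,0,0,-7],[1,0,0,0,-7],[1,0,0,0,-7],[1,0,0,0,-7],[1,0,0,0,-7],[1,0,0,0,-7],[1,0,0,0,-7],[1,0,0,0,-7],[1,0,0,0,-7],[1,0,0,0,-7],[1,0,0,0,-7],[1,0,0,0,-7],[1,0,0,0,-7],[1,0,0,0,-7],[1,0,0,0,-4],[1,0,0,0,0]],
  ],
)

```text
time_s: 6.1
eef_pos: [530.9, 66.9, 230.9]
orientation: [[-0.977, 0.011, 0.211], [-0.211, -0.005, -0.978], [-0.01, -1.0, 0.008]]
force: [0.4, 0.6, 0.4]
grip_width: 85.4
```

```bash
python3 st.py 511 57.5 230; python3 - <<'E'
from h import *
s=sense(); c=vision.read_camera("wrist"); cv2.imwrite("pics/w1.png",c["img"])
P=np.array([511,57.5,152.]); print(proj(c,P,s)); 
for t in ["dish","truffle_center","handle_grip"]: print(t,[(np.round(r["extent"],1).tolist(),round(r["score"],2)) for r in look_for("wrist",t)[:3]])
E
```

```text
t 6.1 p [530.9  66.9 230.9] yaw -167.83 ydown [ 0.0109 -0.0053 -0.9999] q [   0.6   16.4   -2.8   70.1   -0.3 -101.6] F [0.4 0.6 0.4] w 85.42465297278812
tool delta [21.5  0.8  5. ]
[314.78802209 208.99367457]
dish [([293.5, 183.6, 170.6, 151.5], 0.7)]
truffle_center [([458.6, 142.6, 32.2, 24.2], 0.69), ([301.1, 176.3, 13.1, 27.0], 0.68)]
handle_grip [([293.9, 182.6, 166.0, 155.5], 0.82)]
```

View pics/w1.png

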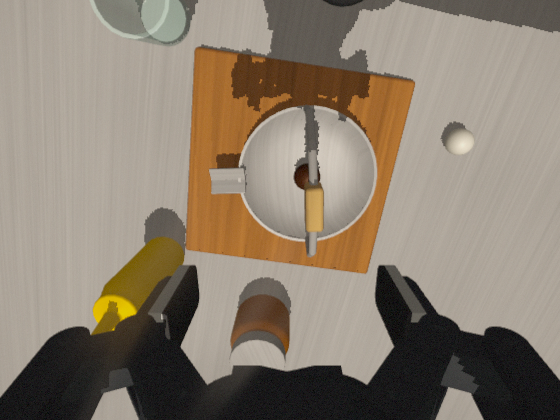

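The wrist view shows the grip block at (314,209), exactly where (511, 57.5) projects, so that position is confirmed. The spout is at (211,181) and the truffle at (304,177). I now move in over the block and watch the tool's tilt.

>>> apply_moves(
  increments=[
    [[0,12,0,2.5,0],[-0.3,9,0,2.5,0],[-0.3,0,0,0,0],[-0.3,0,0,0,0]],
  ],
)

```text
time_s: 6.63
eef_pos: [510.9, 57.3, 230.7]
orientation: [[-0.979, 0.011, 0.204], [-0.204, -0.005, -0.979], [-0.01, -1.0, 0.007]]
force: [0.6, -0.3, 0.9]
grip_width: 38.8
```

```bash
python3 st.py 511 57.5 200; python3 - <<'E'
from h import *
s=sense(); c=vision.read_camera("wrist"); cv2.imwrite("pics/w2.png",c["img"])
P=np.array([511,57.5,152.]); print(proj(c,P,s))
E
```

```text
t 6.6333 p [510.9  57.3 230.7] yaw -168.2 ydown [ 0.0113 -0.0051 -0.9999] q [  -0.5   14.    -6.1   69.2   -0.3 -102.3] F [ 0.6 -0.3  0.9] w 38.812958210019694
tool delta [ 0.2 30.6 -0.4]
[286.24285413 215.39773379]
```

View pics/w2.png

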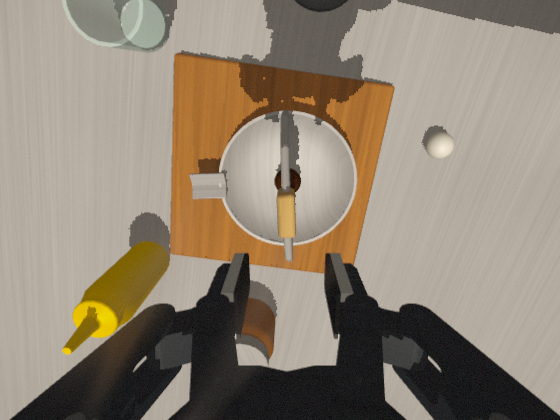

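```bash
python3 - <<'E'
from h import *
a=cv2.imread('pics/w2.png')[95:275,165:385]
cv2.imwrite('pics/w2c.png',cv2.resize(a,None,fx=3.3,fy=3.3,interpolation=cv2.INTER_CUBIC))
E
```

```text
(no output)
```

View pics/w2c.png

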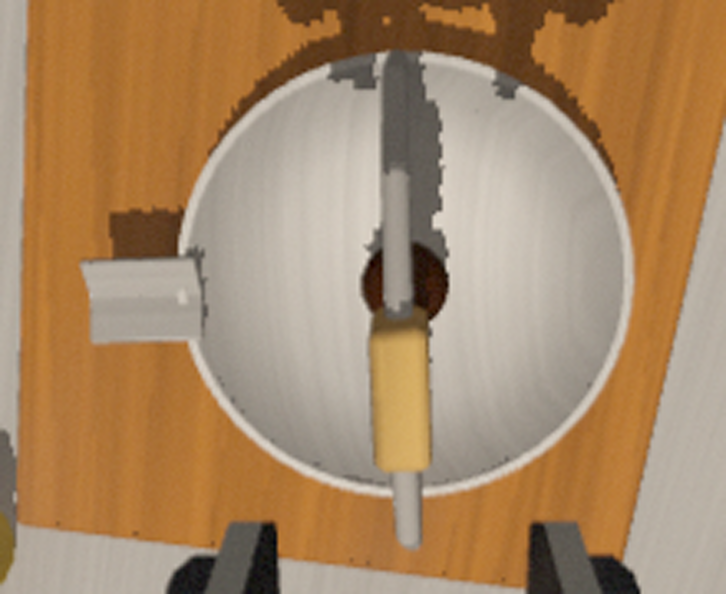

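```bash
python3 - <<'E'
from h import *
s=sense(); c=vision.read_camera("wrist")
o=lambda u,v:(165+u/3.3,95+v/3.3)
an=lambda a,b:np.degrees(np.arctan2(*(b-a)[1::-1])).round(2)
C=atz(c,*o(406.5,273),43,s);T=atz(c,*o(86,303),42,s)
print(C,T,an(C,T),np.linalg.norm(T-C))
g1=atz(c,*o(400,322),152,s);g2=atz(c,*o(402,462),152,s);print("block",g1,g2,(g1+g2)/2,an(g2,g1)+90, np.linalg.norm(g1-g2))
f=atz(c,*o(399,60),43,s);print("foot",f,an(C,f)+90)
tr=atz(c,*o(404,284),36,s);print("truffle",tr)
E
```

```text
[510.91115417  53.67538274  43.        ] [613.94892018  86.28654751  42.        ] 17.56 108.07992085620583
block [514.7465244   39.89218049 152.        ] [507.27777679  73.3090184  152.        ] [511.0121506   56.60059944 152.        ] 12.599999999999994 34.241309071289045
foot [527.13710679 -11.91360518  43.        ] 13.900000000000006
truffle [510.64768032  59.19244634  36.        ]
```

>>> apply_moves(
  increments=[
    [[-0.3,0,10,0,-1.7],[-0.3,0,15,0,0],[-0.3,0,5,0,0],[-0.3,0,0,0,0]],
  ],
)

```text
time_s: 7.07
eef_pos: [514.0, 57.7, 200.9]
orientation: [[-0.972, 0.015, 0.235], [-0.235, -0.005, -0.972], [-0.014, -1.0, 0.008]]
force: [-0.3, -0.4, 0.3]
grip_width: 29.9
```

```bash
python3 st.py 511 57.5 143
```

```text
t 7.0667 p [514.   57.7 200.9] yaw -166.43 ydown [ 0.0153 -0.0048 -0.9999] q [  -0.5   14.8   -9.5   64.8   -0.3 -104. ] F [-0.3 -0.4  0.3] w 29.915839701600994
tool delta [ 3.8 57.8 -1. ]
```

The tool leans about 0.9° and descending increased it, so I'm testing how the lean depends on speed before gripping.

>>> apply_moves(
  increments=[
    [[-0.3,0,-3,0,0],[-0.3,0,-3,0,0],[-0.3,0,-3,0,0],[-0.3,0,-3,0,0],[-0.3,0,-3,0,0],[-0.3,0,-3,0,0],[-0.3,0,-3,0,0],[-0.3,0,-3,0,0],[-0.3,0,-3,0,0],[-0.3,0,-3,0,0]],
  ],
)

```text
time_s: 7.9
eef_pos: [515.2, 58.1, 236.9]
orientation: [[-0.972, 0.019, 0.234], [-0.234, -0.005, -0.972], [-0.018, -1.0, 0.009]]
force: [0.5, -0.1, -0.7]
grip_width: 29.9
```

```bash
python3 st.py 511 57.5 143
```

```text
t 7.9 p [515.2  58.1 236.9] yaw -166.45 ydown [ 0.0193 -0.0047 -0.9998] q [  -0.4   13.9   -5.2   69.7   -0.3 -104. ] F [ 0.5 -0.1 -0.7] w 29.939084090392075
tool delta [ 5.9 93.8 -1.3]
```

>>> apply_moves(
  increments=[
    [[-0.3,0,-30,0,0],[-0.3,0,-35,0,0],[-0.3,0,0,0,0]],
  ],
)

```text
time_s: 8.15
eef_pos: [511.3, 58.4, 302.5]
orientation: [[-0.972, 0.013, 0.234], [-0.234, -0.005, -0.972], [-0.011, -1.0, 0.008]]
force: [1.0, 0.2, 0.9]
grip_width: 29.8
```

```bash
python3 st.py 511 57.5 143
```

```text
t 8.15 p [511.3  58.4 302.5] yaw -166.45 ydown [ 0.0127 -0.0047 -0.9999] q [  -0.4   13.3    3.6   79.6   -0.3 -103.9] F [1.  0.2 0.9] w 29.75445073301678
tool delta [  2.3 159.5  -0.4]
```

>>> apply_moves(
  increments=[
    [[-0.3,0,5,0,0],[-0.3,0,5,0,0],[-0.3,0,5,0,0],[-0.3,0,5,0,0],[-0.3,0,5,0,0],[-0.3,0,5,0,0],[-0.3,0,5,0,0],[-0.3,0,5,0,0],[-0.3,0,5,0,0],[-0.3,0,5,0,0]],
  ],
)

```text
time_s: 8.98
eef_pos: [510.2, 58.1, 244.1]
orientation: [[-0.972, 0.008, 0.234], [-0.234, -0.005, -0.972], [-0.006, -1.0, 0.006]]
force: [-0.4, -0.6, 0.2]
grip_width: 30.1
```

```bash
python3 st.py 511 57.5 143
```

```text
t 8.9833 p [510.2  58.1 244.1] yaw -166.45 ydown [ 0.0077 -0.0047 -1.    ] q [  -0.4   13.8   -4.3   71.4   -0.3 -104. ] F [-0.4 -0.6  0.2] w 30.05386776820397
tool delta [  0.  101.1   0.2]
```

>>> apply_moves(
  increments=[
    [[-0.3,0,-40,0,0],[-0.3,0,-40,0,0],[-0.3,0,0,0,0]],
  ],
)

```text
time_s: 9.23
eef_pos: [496.4, 58.6, 312.1]
orientation: [[-0.972, -0.027, 0.234], [-0.234, -0.004, -0.972], [0.028, -1.0, -0.002]]
force: [-0.1, -0.5, 0.6]
grip_width: 29.8
```

```bash
python3 st.py 511 57.5 143
```

```text
t 9.2333 p [496.4  58.6 312.1] yaw -166.45 ydown [-0.0273 -0.0044 -0.9996] q [  -0.4   13.7    5.5   83.4   -0.3 -103.9] F [-0.1 -0.5  0.6] w 29.811104813800725
tool delta [-18.6 168.7   4.8]
```

>>> apply_moves(
  increments=[
    [[-0.3,0,38,0,0],[-0.3,0,35,0,0],[-0.3,0,0,0,0]],
  ],
)

```text
time_s: 9.48
eef_pos: [496.8, 58.3, 239.7]
orientation: [[-0.972, -0.019, 0.234], [-0.234, -0.004, -0.972], [0.02, -1.0, -0.0]]
force: [-1.8, -0.4, -0.3]
grip_width: 30.4
```

```bash
python3 st.py 511 57.5 143
```

```text
t 9.4833 p [496.8  58.3 239.7] yaw -166.45 ydown [-0.0192 -0.0044 -0.9998] q [  -0.4   13.8   -5.1   72.3   -0.3 -104. ] F [-1.8 -0.4 -0.3] w 30.375810271375634
tool delta [-15.5  96.4   4.1]
```

>>> apply_moves(
  increments=[
    [[-0.3,-15,0,4,0],[-0.3,0,0,0,0]],
  ],
)

```text
time_s: 9.65
eef_pos: [510.8, 57.9, 238.9]
orientation: [[-0.972, -0.023, 0.234], [-0.234, -0.004, -0.972], [0.023, -1.0, -0.001]]
force: [0.6, -0.7, 1.0]
grip_width: 30.0
```

```bash
python3 st.py 511 57.5 143
```

```text
t 9.65 p [510.8  57.9 238.9] yaw -166.44 ydown [-0.0229 -0.0045 -0.9997] q [  -0.4   15.6   -2.8   72.9   -0.3 -104. ] F [ 0.6 -0.7  1. ] w 29.985527479691886
tool delta [-2.4 95.9  0.6]
```

>>> apply_moves(
  increments=[
    [[-0.3,0,-4,0,0],[-0.3,0,-4,0,0],[-0.3,0,-4,0,0],[-0.3,0,-4,0,0],[-0.3,0,-4,0,0],[-0.3,0,-4,0,0],[-0.3,0,-4,0,0],[-0.3,0,0,0,0]],
  ],
)

```text
time_s: 10.32
eef_pos: [513.6, 58.2, 276.9]
orientation: [[-0.972, -0.013, 0.235], [-0.234, -0.004, -0.972], [0.014, -1.0, 0.001]]
force: [-0.4, 0.6, 0.0]
grip_width: 30.0
```

```bash
python3 st.py 511 57.5 143
```

```text
t 10.3167 p [513.6  58.2 276.9] yaw -166.44 ydown [-0.0132 -0.0044 -0.9999] q [  -0.4   15.     2.1   77.8   -0.3 -104. ] F [-0.4  0.6  0. ] w 30.02627859711023
tool delta [ 8.00e-01  1.34e+02 -1.00e-01]
```

>>> apply_moves(
  increments=[
    [[-0.3,0,20,0,0],[-0.3,0,0,0,0],[-0.3,0,20,0,0],[-0.3,0,0,0,0]],
  ],
)

```text
time_s: 10.65
eef_pos: [513.6, 58.0, 238.1]
orientation: [[-0.972, -0.011, 0.235], [-0.235, -0.004, -0.972], [0.011, -1.0, 0.002]]
force: [-1.4, 0.3, -0.5]
grip_width: 29.8
```

```bash
python3 st.py 511 57.5 143
```

```text
t 10.65 p [513.6  58.  238.1] yaw -166.43 ydown [-0.0107 -0.0045 -0.9999] q [  -0.4   15.3   -3.3   72.    -0.3 -104. ] F [-1.4  0.3 -0.5] w 29.80753204430496
tool delta [ 1.5 95.1 -0.3]
```

>>> apply_moves(
  increments=[
    [[-0.3,0,-4,0,0],[-0.3,0,-4,0,0],[-0.3,0,-4,0,0],[-0.3,0,-4,0,0],[-0.3,0,-4,0,0],[-0.3,0,-4,0,0],[-0.3,0,-4,0,0],[-0.3,0,-4,0,0],[-0.3,0,0,0,0]],
  ],
)

```text
time_s: 11.4
eef_pos: [516.4, 58.2, 280.3]
orientation: [[-0.972, -0.003, 0.235], [-0.235, -0.005, -0.972], [0.004, -1.0, 0.004]]
force: [-0.9, 0.2, -0.1]
grip_width: 30.0
```

```bash
python3 st.py 511 57.5 143
```

```text
t 11.4 p [516.4  58.2 280.3] yaw -166.43 ydown [-0.0026 -0.0045 -1.    ] q [  -0.4   14.8    2.3   77.6   -0.3 -104. ] F [-0.9  0.2 -0.1] w 29.976176342686045
tool delta [  4.9 137.3  -1.1]
```

>>> apply_moves(
  increments=[
    [[-0.3,0,5,0,0],[-0.3,0,10,0,0],[-0.3,0,10,0,0],[-0.3,0,10,0,0],[-0.3,0,10,0,0],[-0.3,0,10,0,0],[-0.3,0,10,0,0],[-0.3,0,10,0,0],[-0.3,0,5,0,0],[-0.3,0,0,0,0]],
  ],
)

```text
time_s: 12.23
eef_pos: [514.5, 57.8, 192.6]
orientation: [[-0.972, -0.006, 0.235], [-0.235, -0.005, -0.972], [0.007, -1.0, 0.003]]
force: [-1.1, -0.2, -0.3]
grip_width: 29.7
```

```bash
python3 st.py 511 57.5 143
```

```text
t 12.2333 p [514.5  57.8 192.6] yaw -166.44 ydown [-0.0059 -0.0045 -1.    ] q [  -0.5   16.1   -8.9   65.3   -0.3 -104. ] F [-1.1 -0.2 -0.3] w 29.687864515754544
tool delta [ 3.2 49.7 -0.7]
```

>>> apply_moves(
  increments=[
    [[-0.3,3,0,-0.7,0],[-0.3,0,0,0,0],[-0.3,0,19,0,0],[-0.3,0,0,0,0],[-0.3,0,0,0,0]],
  ],
)

```text
time_s: 12.65
eef_pos: [511.8, 57.7, 175.3]
orientation: [[-0.972, -0.003, 0.235], [-0.235, -0.005, -0.972], [0.004, -1.0, 0.004]]
force: [-0.0, 0.1, 0.6]
grip_width: 29.9
```

```bash
python3 st.py 511 57.5 143; python3 - <<'E'
from h import *
s=sense(); c=vision.read_camera("wrist"); cv2.imwrite("pics/w3.png",c["img"][150:,100:460])
E
```

```text
t 12.65 p [511.8  57.7 175.3] yaw -166.43 ydown [-0.0033 -0.0045 -1.    ] q [  -0.5   16.2  -11.4   62.5   -0.3 -104. ] F [-0.   0.1  0.6] w 29.94535052629797
tool delta [ 0.7 32.3 -0.1]
```

View pics/w3.png

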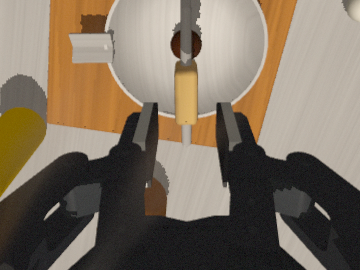

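The block sits centred between the pads (block at column 186, pad tips at 157 and 217) and parallel to them. I descend to grasp height.

>>> apply_moves(
  increments=[
    [[-0.3,0,16,0,0],[-0.3,0,0,0,0],[-0.3,0,15,0,0],[-0.3,0,0,0,0],[-0.3,0,0,0,0]],
  ],
)

```text
time_s: 13.12
eef_pos: [514.8, 57.6, 149.6]
orientation: [[-0.972, 0.004, 0.235], [-0.235, -0.005, -0.972], [-0.003, -1.0, 0.005]]
force: [-0.5, -0.0, 0.7]
grip_width: 30.0
```

```bash
python3 st.py 511 57.5 143; python3 - <<'E'
from h import *
s=sense(); c=vision.read_camera("wrist"); cv2.imwrite("pics/w4.png",cv2.resize(c["img"][150:350,200:380],None,fx=3,fy=3))
E
```

```text
t 13.1167 p [514.8  57.6 149.6] yaw -166.43 ydown [ 0.0037 -0.0046 -1.    ] q [  -0.5   17.2  -14.1   58.5   -0.3 -104. ] F [-0.5 -0.   0.7] w 29.975436287482918
tool delta [ 3.7  6.6 -0.8]
```

View pics/w4.png

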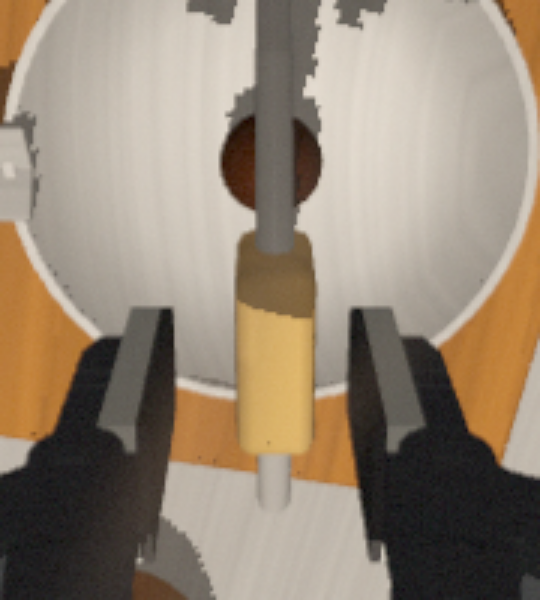

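>>> apply_moves(
  increments=[
    [[-0.3,1.2,1.5,0,0],[-0.3,1,1.5,0,0],[-0.35,0.8,1,0,0],[-0.4,0,1,0,0],[-0.4,0,0,0,0],[-0.4,0,0,0,0]],
  ],
)

```text
time_s: 13.67
eef_pos: [513.3, 56.8, 147.8]
orientation: [[-0.972, 0.008, 0.235], [-0.235, -0.005, -0.972], [-0.007, -1.0, 0.006]]
force: [0.4, 0.2, -0.2]
grip_width: 25.4
```

```bash
python3 st.py 511 57.5 143; python3 - <<'E'
from h import *
s=sense(); c=vision.read_camera("wrist"); cv2.imwrite("pics/w5.png",cv2.resize(c["img"][150:350,200:380],None,fx=3,fy=3))
E
```

```text
t 13.6667 p [513.3  56.8 147.8] yaw -166.43 ydown [ 0.0082 -0.0047 -1.    ] q [  -0.6   16.9  -14.8   57.8   -0.3 -104.1] F [ 0.4  0.2 -0.2] w 25.43213842796506
tool delta [ 2.1  4.7 -1.3]
```

View pics/w5.png

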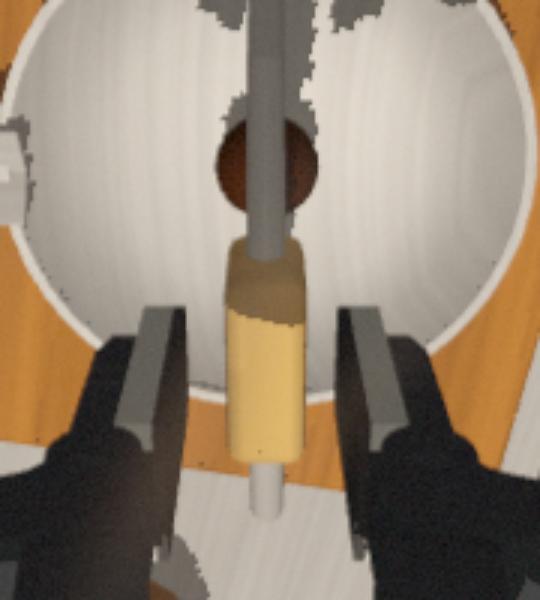

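The jaws are centred to under 1 mm, but the tool still leans about 0.5°, which would tip the dish once it's turned. I go up briskly to undo that, and test sideways moves to remove the sideways part too.

>>> apply_moves(
  increments=[
    [[-0.4,0,-30,0,0],[-0.3,0,-32,0,0],[-0.3,0,0,0,0],[-0.3,0,0,0,0]],
  ],
)

```text
time_s: 14.05
eef_pos: [510.5, 57.1, 210.0]
orientation: [[-0.972, 0.002, 0.235], [-0.235, -0.005, -0.972], [-0.001, -1.0, 0.005]]
force: [0.3, -0.6, -0.7]
grip_width: 30.0
```

```bash
python3 st.py 512.5 57.5 143
```

```text
t 14.05 p [510.5  57.1 210. ] yaw -166.43 ydown [ 0.0024 -0.0046 -1.    ] q [  -0.5   14.8   -8.1   67.    -0.3 -104.1] F [ 0.3 -0.6 -0.7] w 30.016419839153844
tool delta [-1.9 67.  -0.3]
```

>>> apply_moves(
  increments=[
    [[-0.3,0,0,40,0],[-0.3,0,0,0,0],[-0.3,0,0,0,0]],
  ],
)

```text
time_s: 14.3
eef_pos: [521.1, 17.5, 210.1]
orientation: [[-0.972, 0.005, 0.236], [-0.236, -0.005, -0.972], [-0.003, -1.0, 0.005]]
force: [-0.3, -0.3, 0.3]
grip_width: 30.1
```

```bash
python3 st.py 512.5 57.5 143
```

```text
t 14.3 p [521.1  17.5 210.1] yaw -166.32 ydown [ 0.0046 -0.0045 -1.    ] q [  -4.9   15.5   -7.1   67.1   -0.2 -108.6] F [-0.3 -0.3  0.3] w 30.13497191254365
tool delta [ -0.9  66.8 -41.3]
```

>>> apply_moves(
  increments=[
    [[-0.3,0,0,-6,0],[-0.3,0,0,-8,0],[-0.3,0,0,-8,0],[-0.3,0,0,-8,0],[-0.3,0,0,-4,0],[-0.3,0,0,0,0]],
  ],
)

```text
time_s: 14.8
eef_pos: [509.8, 55.8, 207.1]
orientation: [[-0.971, -0.001, 0.238], [-0.238, -0.004, -0.971], [0.001, -1.0, 0.003]]
force: [0.5, -1.2, 0.1]
grip_width: 29.7
```

```bash
python3 st.py 512.5 57.5 143
```

```text
t 14.8 p [509.8  55.8 207.1] yaw -166.23 ydown [-6.0e-04 -3.7e-03 -1.0e+00] q [  -0.7   14.9   -8.4   66.7   -0.2 -104.5] F [ 0.5 -1.2  0.1] w 29.70904127975624
tool delta [-3.1 64.  -1.2]
```

>>> apply_moves(
  increments=[
    [[-0.3,0,0,40,0],[-0.3,0,0,38,0],[-0.3,0,0,0,0],[-0.3,0,0,-5,0],[-0.3,0,0,-5,0],[-0.3,0,0,-5,0],[-0.3,0,0,-5,0],[-0.3,0,0,-5,0],[-0.3,0,0,-5,0],[-0.3,0,0,-5,0],[-0.3,0,0,-5,0],[-0.3,0,0,-5,0],[-0.3,0,0,-5,0],[-0.3,0,0,-5,0],[-0.3,0,0,-5,0],[-0.3,0,0,-4,0],[-0.3,0,0,0,0]],
  ],
)

```text
time_s: 16.22
eef_pos: [509.3, 55.8, 207.3]
orientation: [[-0.967, -0.001, 0.254], [-0.254, -0.002, -0.967], [0.001, -1.0, 0.002]]
force: [-0.8, -0.5, 0.8]
grip_width: 30.1
```

```bash
python3 st.py 512.5 57.5 143
```

```text
t 16.2167 p [509.3  55.8 207.3] yaw -165.3 ydown [-8.0e-04 -2.2e-03 -1.0e+00] q [-8.000e-01  1.490e+01 -8.400e+00  6.680e+01 -1.000e-01 -1.055e+02] F [-0.8 -0.5  0.8] w 30.057530564879777
tool delta [-3.6 64.3 -0.9]
```

>>> apply_moves(
  increments=[
    [[-0.3,-1.5,5,0,1.2],[-0.3,-1.5,10,0,0],[-0.3,-1,10,0,0],[-0.3,0,10,0,0],[-0.3,0,10,0,0],[-0.3,0,8,0,0],[-0.3,0,5,0,0],[-0.4,0,0,0,0],[-0.4,0,0,0,0]],
  ],
)

```text
time_s: 16.97
eef_pos: [513.7, 55.3, 141.8]
orientation: [[-0.974, -0.002, 0.228], [-0.228, -0.003, -0.974], [0.003, -1.0, 0.003]]
force: [0.2, 0.2, 0.4]
grip_width: 25.9
```

```bash
python3 st.py 512.2 57.5 143; python3 - <<'E'
from h import *
s=sense(); c=vision.read_camera("wrist"); cv2.imwrite("pics/w6.png",cv2.resize(c["img"][150:350,200:380],None,fx=3,fy=3))
E
```

```text
t 16.9667 p [513.7  55.3 141.8] yaw -166.83 ydown [-0.0023 -0.0032 -1.    ] q [  -0.8   17.6  -14.7   57.8   -0.2 -104. ] F [0.2 0.2 0.4] w 25.90135794395422
tool delta [ 1.  -1.2 -2.5]
```

View pics/w6.png

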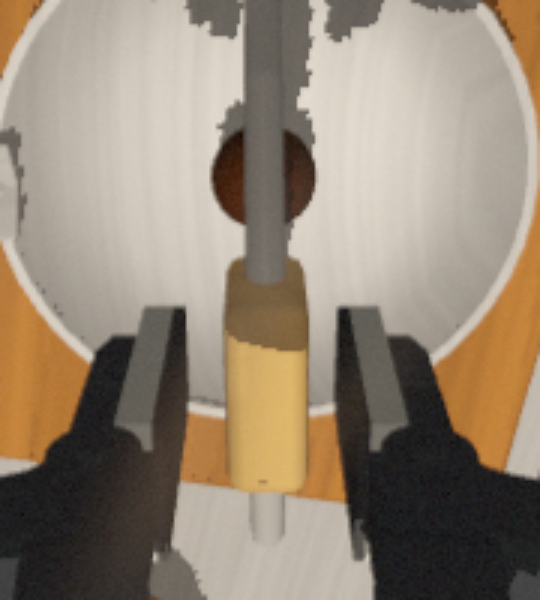

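>>> apply_moves(
  increments=[
    [[-0.5,1.2,0,0,0],[-0.55,0,0,0,0],[-0.6,0,0,0,0],[-0.63,0,0,0,0],[-0.66,0,0,0,0],[-0.69,0,0,0,0],[-0.72,0,0,0,0],[-0.8,0,0,0,0],[-1,0,0,0,0],[-1,0,0,0,0],[-1,0,0,0,0],[-1,0,0,0,0]],
  ],
)

```text
time_s: 18.02
eef_pos: [513.2, 54.9, 143.9]
orientation: [[-0.974, 0.0, 0.228], [-0.228, -0.003, -0.974], [0.001, -1.0, 0.003]]
force: [-0.2, 0.4, -0.7]
grip_width: 11.8
```

```bash
python3 st.py 512.2 57.5 143; python3 - <<'E'
from h import *
s=sense(); c=vision.read_camera("wrist"); cv2.imwrite("pics/w7.png",cv2.resize(c["img"][150:350,200:380],None,fx=3,fy=3))
c=vision.read_camera("side"); cv2.imwrite("pics/s7.png",cv2.resize(c["img"][100:340,190:430],None,fx=2.4,fy=2.4))
E
```

```text
t 18.0167 p [513.2  54.9 143.9] yaw -166.83 ydown [ 2.0e-04 -3.4e-03 -1.0e+00] q [  -0.8   17.4  -14.7   57.9   -0.2 -104. ] F [-0.2  0.4 -0.7] w 11.752116137999632
tool delta [ 0.4  0.9 -2.7]
```

View pics/w7.png

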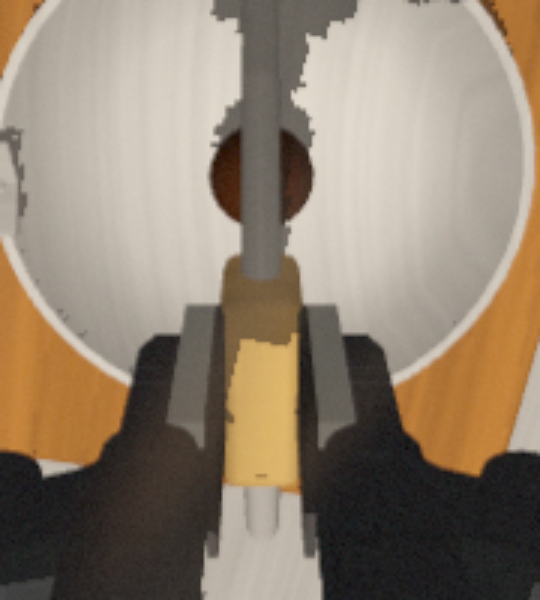

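View pics/s7.png

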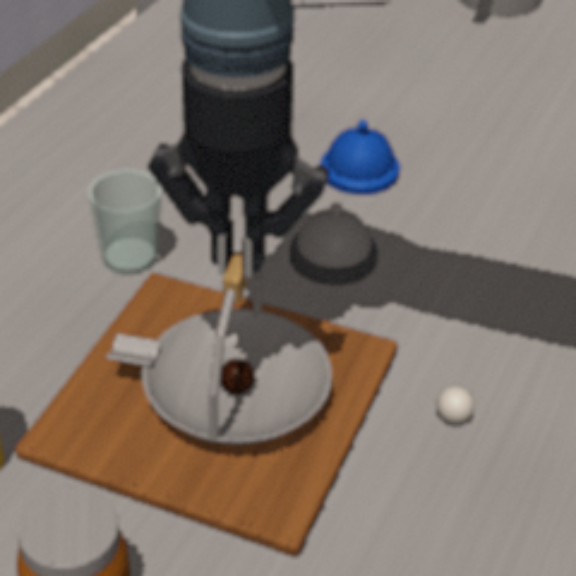

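The grip is on the block (11.8 mm opening, pads flush), the lean is only 0.2°, and the ball is in the middle at (262,177) in the crop. I start the lift gently.

>>> apply_moves(
  increments=[
    [[-1,0,-3,0,0],[-1,0,-6,0,0],[-1,0,-8,0,0],[-1,0,-9,0,0],[-1,0,-8,0,0],[-1,0,-6,0,0],[-1,0,-3,0,0],[-1,0,0,0,0]],
  ],
)

```text
time_s: 18.78
eef_pos: [511.4, 55.2, 189.4]
orientation: [[-0.974, -0.005, 0.228], [-0.228, -0.003, -0.974], [0.005, -1.0, 0.002]]
force: [0.5, -0.3, -6.2]
grip_width: 12.0
```

```bash
python3 st.py 512.2 57.5 243; python3 - <<'E'
from h import *
s=sense(); c=vision.read_camera("wrist"); cv2.imwrite("pics/w8.png",cv2.resize(c["img"][100:350,170:410],None,fx=2.4,fy=2.4))
E
```

```text
t 18.7833 p [511.4  55.2 189.4] yaw -166.83 ydown [-0.0047 -0.0034 -1.    ] q [  -0.8   15.8   -9.9   64.6   -0.2 -104. ] F [ 0.5 -0.3 -6.2] w 11.999530020010273
tool delta [ -1.  -53.6  -2. ]
```

View pics/w8.png

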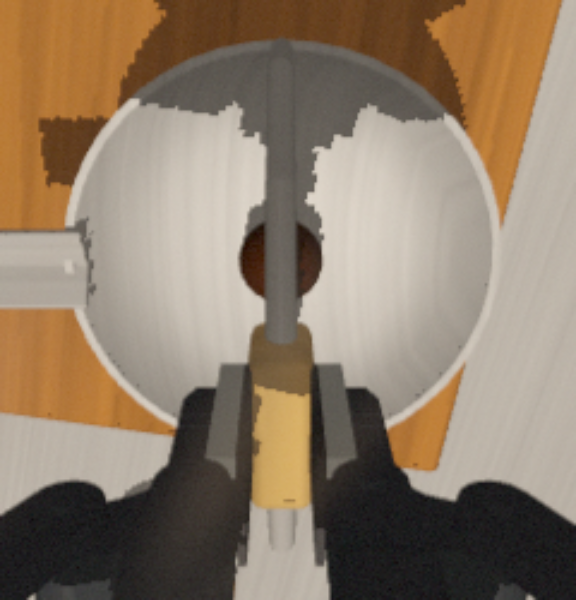

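The dish is airborne, up 45 mm, and the ball is still in the middle. The lean changed by -0.005 rad, so I continue a bit slower, which pushes it back.

>>> apply_moves(
  increments=[
    [[-1,0,-2,0,0],[-1,0,-4,0,0],[-1,0,-5,0,0],[-1,0,-5,0,0],[-1,0,-5,0,0],[-1,0,-5,0,0],[-1,0,-5,0,0],[-1,0,-4,0,0],[-1,0,-4,0,0],[-1,0,-3,0,0],[-1,0,0,0,0]],
  ],
)

```text
time_s: 19.75
eef_pos: [511.0, 55.3, 235.0]
orientation: [[-0.974, -0.006, 0.228], [-0.228, -0.003, -0.974], [0.007, -1.0, 0.002]]
force: [0.4, -0.6, -4.4]
grip_width: 12.0
```

```bash
python3 st.py 512.2 57.5 243
```

```text
t 19.75 p [511.   55.3 235. ] yaw -166.84 ydown [-0.0062 -0.0033 -1.    ] q [  -0.8   14.8   -4.4   71.2   -0.2 -103.9] F [ 0.4 -0.6 -4.4] w 11.977625776072639
tool delta [-1.6 -8.  -1.9]
```

>>> apply_moves(
  increments=[
    [[-1,0,-2,0,0],[-1,0,-3,0,0],[-1,0,-3,0,0],[-1,0,-2,0,0],[-1,0,0,0,0],[-1,0,0,0,0]],
  ],
)

```text
time_s: 20.25
eef_pos: [510.8, 55.3, 245.6]
orientation: [[-0.974, -0.007, 0.228], [-0.228, -0.003, -0.974], [0.008, -1.0, 0.002]]
force: [0.1, -0.0, -5.1]
grip_width: 11.7
```

```bash
python3 st.py 512.2 57.5 243; python3 - <<'E'
from h import *
c=vision.read_camera("top"); cv2.imwrite("pics/t9.png",cv2.resize(c["img"][150:310,190:460],None,fx=2.9,fy=2.9))
c=vision.read_camera("wrist"); cv2.imwrite("pics/w9.png",cv2.resize(c["img"][100:350,170:410],None,fx=2.4,fy=2.4))
E
```

```text
t 20.25 p [510.8  55.3 245.6] yaw -166.84 ydown [-0.0072 -0.0033 -1.    ] q [  -0.8   14.6   -3.1   72.7   -0.2 -103.9] F [ 0.1 -0.  -5.1] w 11.739642125725114
tool delta [-1.9  2.6 -1.8]
```

View pics/t9.png

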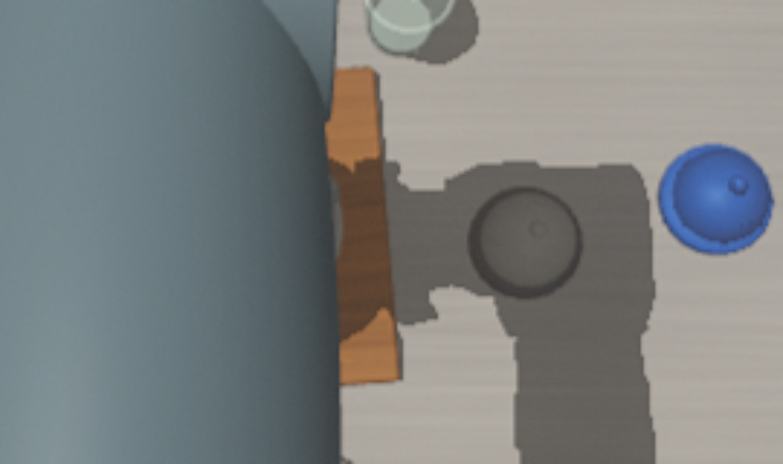

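View pics/w9.png

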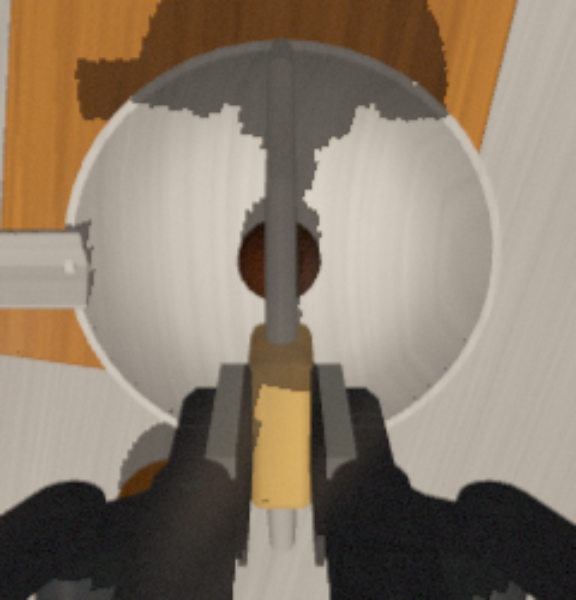

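The dish is lifted 101.7 mm and the ball hasn't moved in the dish. Now the turn in the air.

>>> apply_moves(
  increments=[
    [[-1,0,0,0,0.7],[-1,0,0,0,1.5],[-1,0,0,0,2.5],[-1,0,0,0,3.5],[-1,0,0,0,4],[-1,0,0,0,4],[-1,0,0,0,4],[-1,0,0,0,4],[-1,0,0,0,4],[-1,0,0,0,4],[-1,0,0,0,4],[-1,0,0,0,3.5],[-1,0,0,0,3],[-1,0,0,0,2],[-1,0,0,0,1],[-1,0,0,0,0.5],[-1,0,0,0,0]],
  ],
)

```text
time_s: 21.77
eef_pos: [508.6, 55.4, 242.4]
orientation: [[-0.81, -0.014, -0.586], [0.586, -0.003, -0.81], [0.009, -1.0, 0.01]]
force: [-0.0, -1.3, -5.3]
grip_width: 12.1
```

```bash
python3 st.py 512.2 57.5 243; python3 - <<'E'
from h import *
c=vision.read_camera("wrist"); cv2.imwrite("pics/w10.png",cv2.resize(c["img"][100:350,170:410],None,fx=2.4,fy=2.4))
E
```

```text
t 21.7667 p [508.6  55.4 242.4] yaw 144.12 ydown [-0.0135 -0.003  -0.9999] q [ -0.8  14.7  -3.4  72.7  -0.2 -54.9] F [-0.  -1.3 -5.3] w 12.1071434592956
tool delta [-1.7 -0.7 -3.8]
```

View pics/w10.png

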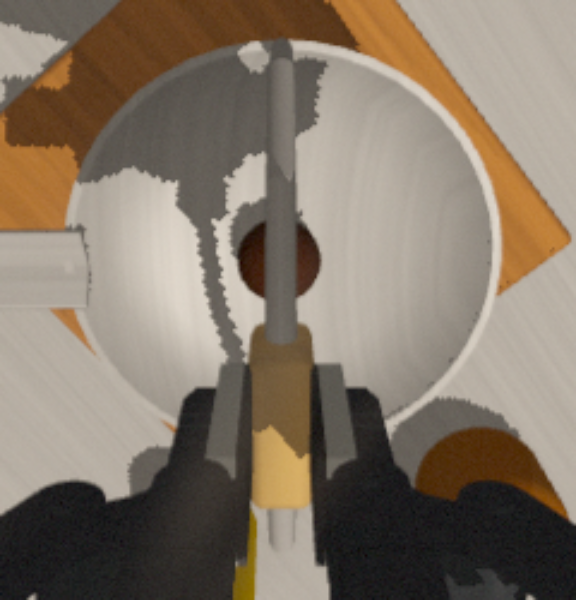

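The ball is still in the middle. The sag from row to row leans the tool a little more (0.75° now), so I do the rest of the turn in fewer rows.

>>> apply_moves(
  increments=[
    [[-1,0,0,0,2],[-1,0,0,0,4],[-1,0,0,0,6],[-1,0,0,0,6],[-1,0,0,0,6],[-1,0,0,0,6],[-1,0,0,0,6],[-1,0,0,0,6],[-1,0,0,0,4],[-1,0,0,0,2.5],[-1,0,0,0,1]],
  ],
)

```text
time_s: 22.73
eef_pos: [508.5, 55.6, 242.1]
orientation: [[-0.042, -0.014, -0.999], [0.999, -0.003, -0.042], [-0.002, -1.0, 0.014]]
force: [0.1, -0.4, -4.2]
grip_width: 12.0
```

```bash
python3 st.py 512.2 57.5 243; python3 - <<'E'
from h import *
c=vision.read_camera("wrist"); cv2.imwrite("pics/w11.png",cv2.resize(c["img"][100:350,170:410],None,fx=2.4,fy=2.4))
c=vision.read_camera("side"); cv2.imwrite("pics/s11.png",cv2.resize(c["img"][100:340,170:430],None,fx=2.4,fy=2.4))
E
```

```text
t 22.7333 p [508.5  55.6 242.1] yaw 92.4 ydown [-0.014  -0.0026 -0.9999] q [-0.8 14.8 -3.4 72.6 -0.2 -3.2] F [ 0.1 -0.4 -4.2] w 12.018114013720558
tool delta [ 1.8 -0.9 -3.8]
```

View pics/w11.png

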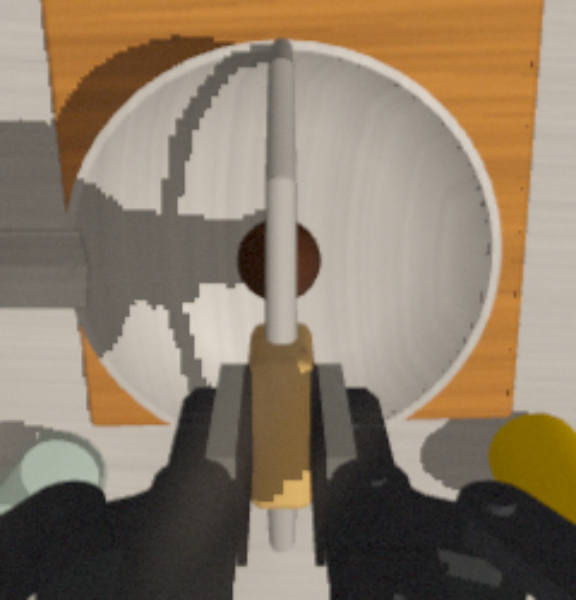

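View pics/s11.png

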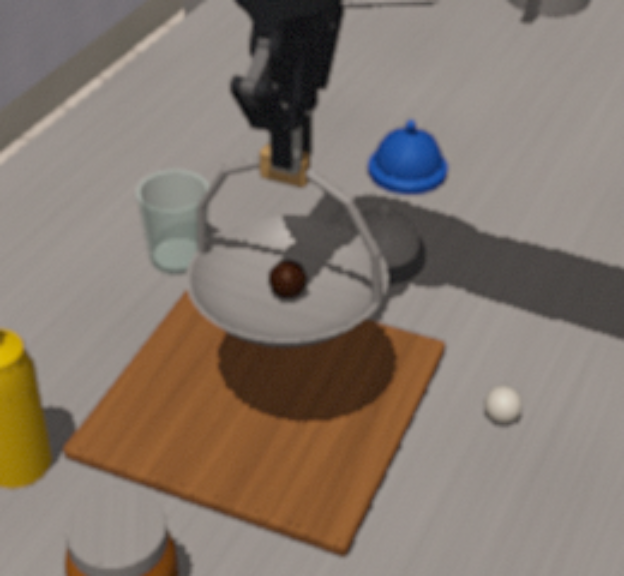

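The ball is still centred at (279,260) in the crop, unchanged, and the dish hangs level over the board. I check the spout direction against the bell in the full wrist and top pictures.

```bash
python3 - <<'E'
from h import *
s=sense()
c=vision.read_camera("wrist"); cv2.imwrite("pics/w12.png",c["img"])
t=vision.read_camera("top"); cv2.imwrite("pics/t12.png",t["img"])
r=look_for("top","bell"); print(r)
print(proj(c,np.array([520.5,-159.5,30]),s))
E
python3 st.py
```

```text
[{'extent': [436.1, 217.4, 39.2, 41.7], 'score': 0.88}, {'extent': [371.4, 234.3, 42.1, 40.0], 'score': 0.76}]
[103.98728317 179.73897197]
t 22.9833 p [508.5  55.6 242.1] yaw 92.52 ydown [-0.0139 -0.0026 -0.9999] q [-0.8 14.8 -3.4 72.6 -0.2 -3.3] F [ 0.2  0.1 -4.9] w 12.004201459807758
```

View pics/w12.png

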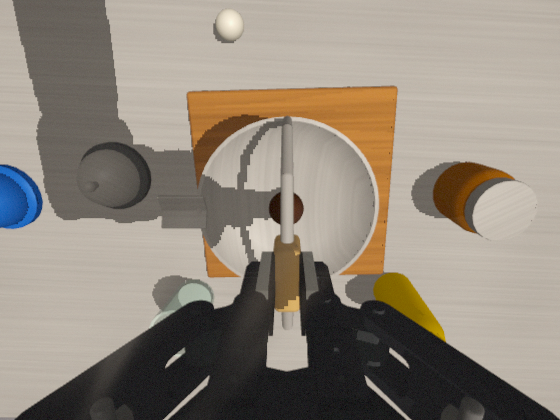

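View pics/t12.png

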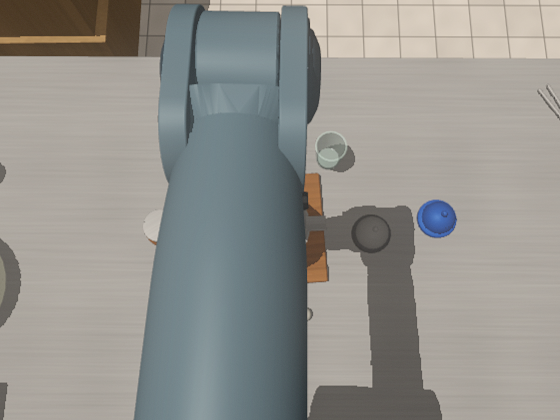

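```bash
python3 - <<'E'
from h import *
s=sense(); c=vision.read_camera("wrist"); 
an=lambda a,b:np.degrees(np.arctan2(*(b-a)[1::-1])).round(2)
T=atz(c,161,211.5,140,s); Bc=atz(c,116,175,5,s); M=atz(c,286.5,207,134.,s)
cen=np.array([s["eef_pos"][0],s["eef_pos"][1]-0,0])
# dish centre below grip, dish origin is ~ (dx) from TCP: at grip, centre est (511..513,57.5)
print(T,Bc,M); print("spout",an(M,T),an(cen,T),np.linalg.norm((T-M)[:2]),"bell",an(M,Bc),an(M,np.array([520.5,-159.5,0])))
E
```

```text
[517.01838797 -49.94227428 140.        ] [ 520.26420466 -158.51610129    5.        ] [510.26513809  55.04343035 134.        ]
spout -86.32 -85.37 105.20268323785177 bell -87.32 -87.27
```

```bash
python3 - <<'E'
from h import *
print(workorder.sign_off()); s=sense(); print(s["time_s"],s["eef_pos"],s["grip_width"])
E
```

```text
the job is handed in; nothing more can be done
None
the job is handed in; nothing more can be done
```

I gripped the dish by the wooden block of its arched handle, lifted it, then turned it in the air until its spout pointed at the steel bell. I handed in after about 23 s with the dish still held.

Last checks before handing in:
- **Height:** the dish is about 98 mm above the board. The lift reached 102 mm and sagged a few millimetres during the turn.
- **Spout direction:** it points at about -86.3°, and the bell lies at -87.3°, so they agree within about 1°. The turn was about 100°, because that is where the bell lies.
- **Ball:** it rests in the middle of the hollow and sat in the same place in every wrist picture.
- **Bell and other things:** the steel bell, the blue one and the tumbler have not moved. The arm hid the jar and the bottle from the top camera; they show standing in the last wrist picture.
- **Level, not perfect:** the tool leaned by up to 0.8° at the end, which puts the dish about 0.6° off level by my estimate.
- **Grip reading:** the gripper showed 12 mm where the block should be 14 mm, but the pads sat flush and the dish did not slip.

I spent about 9 s before gripping on extra moves above the dish to take out the tool's lean, so that it would stay level through the turn.

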